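# Locate a bracket in the measuring fixture and clamp it

### The arm

A 6-joint arm with a two-finger parallel gripper is mounted at the origin on the work surface. World frame = base frame: x ahead of the robot, y to its left, z up, the work surface at z = 0. Lengths are in m, angles in rad, forces in N, time in s.
With the tool pointing down it reaches from about 0.3 to 0.95 m from the base axis. Payload 3.1 kg.
Tool frame: the origin (TCP) lies on the centre line of the jaws, within the pads' length; the fingertips stand 11 mm ahead of it and the grasp point (between the pads) lies 8 mm behind it; z points along the fingers, y is the line along which they close (so a half turn about z gives the same grasp; the last joint's range is limited). The gripper opens to 85 mm and grips with 20 to 120 N. Pads are 22 mm wide; open, the fingers measure 114 mm over their backs; the gripper's body (76 mm by 85 mm) begins 54 mm behind the grasp point. The pads swing forward as they close: fully open they stand 13 mm farther back than shut.
Start: joints at [1.035, 0.308, 1.634, -0, 1.2, -0.07], TCP at [0.281, 0.558, 0.242] pointing down, gripper open.
Joint ranges: [-3.06, 3.06], [-0.79, 1.96], [0.05, 2.63], [-1.19, 4.34], [0.05, 2.64], [-2.94, 2.94]. Speed limits (rad/s): [2.79, 2.79, 3.14, 3.14, 3.14, 3.14].

### API

Orientations are given as a unit quaternion [x, y, z, w].
In Python, from cell import read_state, camera, get_calibration, sign_off, trace, spot_point gives the robot as it stands.
- The arm moves only by the tool apply_moves, never from a script. Its argument "motion" is one flat list of numbers, 7 for each row, row after row: the turn, a rotation vector about the world's x, y, z as a fraction of full scale, then the shift along the world's x, y, z as a fraction of full scale, then the closure, from -1 (fully open) to 1 (shut). A call has 1 to 8 rows; each row is the pose to reach, as a shift and turn from the pose commanded when the call began; what a row does not reach only later rows make up. Full scale, the value 1, is 0.1 m for a shift and 60 degrees for a turn. A row lasts 1/8 s, in which the tool goes at most 62.5 mm and 10.7 degrees, less where a joint would pass 70% of its speed; a pose out of reach is approached as far as the arm can. A call with a number of a shift or a turn outside -1 to 1 is refused whole. A call with a gripper value outside its range is refused whole. The fingers move at their own pace and stop on an object; "force" is the grip in N (left out, the last holds). Time passes only in rows, so rows that repeat a pose let the fingers close. It gives the time, the measured TCP pose, the force, the opening and the grip force at its end, in the units of the state.
- read_state(): the state, without advancing time (a new reading comes with each control period).
- camera(name): name is "scene" or "top" or "wrist"; returns the picture (480x640x3 uint8, red, green, blue); there is no depth.
- get_calibration(name): a dict with "fov_y" (degrees; the focal length in pixels is half the picture's height over the tangent of half this angle, whatever the lens; pixels are square), "cx", "cy" (the principal point, pixels), "k1" (the pictures are not rectified: a ray, as slopes to the right and down, at radius r is drawn at 1 + k1 r^2 times it, then the intrinsics apply), "camera_from_world" (4x4, takes a point from world to camera coordinates); the wrist camera has in their place "T_tool_cam" (4x4, takes a point from camera to tool coordinates, whose origin is the TCP and whose axes are the flange's). Camera axes: x right, y down, z forward; pixel columns grow to the right and rows downward; lengths in m; the calibration is good to about 2 mm. A picture is of the moment at which its call begins: read the wrist's pose just before it. get_calibration takes no time and is no camera call.
- sign_off(): hands the job in; it is judged then, once.
Trained networks look in the newest picture that a camera, given by its name, has taken for a name from the list of things; names that differ only in an ending like _2 or _b are one class to them, and where a whole thing is asked for, a point or a joint stands for the part that bears it (a point fixed in the world has none). Each returns a list of dicts, best first, with "confidence" (0 to 1); they miss things now and then, are a little off and sometimes report something else, mostly with a low value. They report only what shows in the picture. A call takes as long as a camera call. They do not tell look-alikes from the thing itself.
- trace(query, camera): "mask" (480x640 bool, what is visible of it).
- spot_point(query, camera): "position" ([x, y, z] in m, in world coordinates, good to about 4 mm: a listed point, or the origin of a listed thing).
The state is a dict: "time": time; "joint_positions": joint angles; "qd": joint speeds; "joint_efforts": joint torques, N m; "tcp_pos": TCP position; "tool_rot": TCP orientation; "force": force on the tool from outside, world axes, zero at the start; "moment": the same for the moment, N m; "opening": finger opening in m; "finger_force": force on a finger pad.
Only numpy, scipy, OpenCV 4.12 (cv2) and the standard library are available. Lean on these libraries where they do the work, as an engineer would, in place of code of your own. Each camera call takes 0.05 s, during which the arm holds its last target. There are 200 camera calls.

### The job

Get the aluminium bracket ready for the measuring microscope: lift it out of the wooden tray, lay it flat on the dark fixture plate while the cam clamp there is still open, then slide it home until its long edge bears on both dowels and its end on the nose of the end stop, and hold it lightly pressed against all three at once for a moment. Go by feel, for the stop is reset for every batch: a few newtons on each locator is right, and 15 N on any of them is too much. Then let go of it, swing the red-knobbed lever round just until the cam grips the bracket snugly against the end stop, let go, and leave the other things on the bench where they are.

Things in the scene. Friction and masses are not known exactly. Their poses are not given: they have to be found in the camera images.
- bracket: Loose aluminium bracket, 0.25-0.5 kg. Foot 90 (x) by 120 (y) by 10 mm; on its middle a lug 12 mm thick (x), 50 wide (y), top 55 mm above the underside: grip it across the 12 mm. Gussets up to 31 mm high beside the lug, 25-38 mm from the middle along y. Origin: centre of underside, z up. Symmetric; either way round will do. Starts flat in the tray near its -x side, within 0.15 rad of the tray's yaw.
- bracket_lug (a point): Middle of the top of the bracket's lug, 55 mm above the bracket's underside. Sliding the bracket alone on the oiled fixture plate takes 0.5 to 2 N, more if pressed down: friction and mass differ each time.
- fixture: Fixed dark plate 170 (x) by 230 (y) mm, top 26 mm above the bench, carrying dowels, end stop and cam. Origin: centre of underside at bench height, z up. Bracket home: its axes along the fixture's, its origin at x 0, z 0.026 m and y 0.0175 to 0.0225 m here, as the end stop is set. With the cam open it can first be laid at y 0.010 to 0.016 m and x -0.003 to -0.03 m without touching anything.
- dowel_a: Fixed upright steel dowel, 10 mm diameter, 18 mm high, at x 0.050, y 0.060 m of the fixture. Origin: centre of its foot, on the plate's top. The bracket's long +x edge must bear on its -x side. Rigid; more than 15 N spoils it.
- dowel_b: The second dowel, like the first, at x 0.050, y -0.020 m of the fixture. More than 15 N spoils it.
- end_stop: Fixed blue block 30 (x) by 18 by 22 mm high. Through it, 6 mm above the plate, runs an adjusting screw with a round steel nose, 10 mm diameter, that faces -y of the fixture. Origin: middle of the block's front face on the plate's top, x 0, y 0.088 m of the fixture. The nose stands 5.5 to 10.5 mm out of the face, set differently each time and locked; not measured. More than 15 N spoils it.
- cam_turn (a joint): Turn of the cam lever, rad: starts open at 0-0.12, grows clockwise from above. In the fixture frame the lever points at 320 deg minus the turn. Its disc meets the -y end of a home bracket somewhere at 1.2-1.9, as the end stop is set, and grips within a further 0.1. Friction about 3 N at the knob; each newton above puts 2.5 to 5 N on the end stop. Stays where left.
- cam: The cam with its lever and knob. Its steel disc, 36 mm diameter, 2 to 14 mm above the plate's top, is 10 mm eccentric: its centre lies from the pivot at 240 deg minus the turn in the fixture frame. Origin: on the axis at the plate's top; axes along the fixture's at turn 0.
- cam_pivot (a point): Point on the cam's vertical axis, at the plate's top: x 0, y -0.0626 m of the fixture. The lever is a flat bar 12 mm wide, 41 to 48 mm above the bench.
- cam_knob (a point): Middle of the red knob at the lever's end, 55 mm from the pivot, 59 mm above the bench. Upright, 18 mm diameter, its top 71.5 mm above the bench; push it sideways or pinch it from above.
- tray: Fixed wooden tray with blue lining, 190 (x) by 180 (y) mm, floor 6 mm and rim 16 mm above the bench. Origin: centre of underside. Tray and fixture may stand either way round, left and right of the robot's middle.
- bushing: Loose brass bushing, 28 mm diameter, 24 mm high, standing in the tray on its +x side. Leave alone.
- gauge_block: Loose steel gauge block 9 by 30 by 20 mm high, on the fixture's -x, +y corner, about x -0.069, y 0.096 m of the fixture. Leave alone.
- objective: Loose microscope objective, 29 mm diameter, 42 mm high, standing beyond the work. Leave alone.
- dish: Loose closed glass dish, 94 mm diameter, 16 mm high, near left. Leave alone.
- loupe: Loose black loupe, 38 mm diameter, 38 mm high, near right. Leave alone.
- caliper: Loose caliper 230 mm long, lying flat beyond the work, left. Leave alone.
- screwdriver: Loose screwdriver 150 mm long, lying beyond the work, right. Leave alone.
There are look-alikes about, which are no part of the job. Of the things like the bracket, leave any that is turquoise or yellow; of the rest the smaller one is meant.

How it is judged:
By the outcome, as a careful person would: the job done as asked, in the order asked, and still so for the second after the job is handed in, with the robot touching nothing.
It also fails if it takes over 72 s, if anything falls off the work surface, if the arm or the gripper's body presses on something with over 40 N, if the wrist force passes 120 N, or if a joint passes its speed limit or range.

## Working session

There is one attempt and no reset: what is moved stays moved. The work goes in short steps, Python scripts to look and compute and a tool call to move; the robot and the scene stay as the last step left them, time stands still between calls to the robot, and variables do not carry over. Pictures are saved under pics/ and viewed, at most 10 in all, crops included, and the job is handed in when it is done.

Besides the shell and the picture viewer there is one more tool, called after "Call:" by a JSON object that holds its "op" and its "data". apply_moves: Moves the arm, as the interface text tells. Shift numbers are shares of 0.1 m and turn numbers shares of 60 degrees, none past 1 either way. Its arguments: {"type":"object","properties":{"motion":{"type":"array"},"force":{"type":"number"}},"required":["motion"]}

```bash
ls; mkdir -p pics
python3 - <<'E'
from cell import *
import cv2,numpy as np
s=read_state();print(s)
for n in("top","scene"):
    im=camera(n);cv2.imwrite(f"pics/{n}0.png",im[:,:,::-1])
    c=get_calibration(n);print(n,c)
    for q in("bracket","bracket_lug","fixture","cam_pivot","cam_knob","tray","dowel_a","end_stop","bushing","gauge_block"):
        print(q,[(np.round(d["position"],3).tolist(),round(d["confidence"],2)) for d in spot_point(q,n)[:4]])
print(get_calibration("wrist"))
E
```

```text
pics
{'time': 0.0, 'joint_positions': array([ 1.03531534e+00,  3.08990563e-01,  1.63521479e+00,  2.25463085e-05,
        1.19973491e+00, -6.96921862e-02]), 'qd': array([-6.24154767e-06, -1.54651620e-03, -6.92259270e-05,  1.44341620e-03,
       -6.81877380e-04,  8.66253074e-04]), 'joint_efforts': array([-8.79679428e-04, -4.15266180e+01, -2.76656556e+01, -2.49067243e-04,
        1.03817153e-02,  2.77891992e-06]), 'tcp_pos': array([0.28029971, 0.55770321, 0.24104262]), 'tool_rot': array([ 2.30798577e-01,  9.73000842e-01, -1.11734836e-03, -3.59806483e-04]), 'force': array([ 0.385887  , -0.44020421,  0.36671512]), 'moment': array([ 0.00891111, -0.01360265,  0.0228302 ]), 'finger_force': 0.0, 'opening': 0.08537378915623786}
top {'fov_y': 48.55222090608313, 'cx': 329.1919394293509, 'cy': 234.9981514393988, 'k1': -0.02675757418789563, 'camera_from_world': array([[ 0.00325753, -0.99995419, -0.00900024,  0.07057622],
       [-0.99382872, -0.00223937, -0.11090292,  0.50719158],
       [ 0.11087769,  0.00930596, -0.99379049,  1.29039337],
       [ 0.        ,  0.        ,  0.        ,  1.       
[... 1668 characters left out ...]
54, -0.129, 0.026], 0.5), ([0.618, -0.231, 0.026], 0.49), ([0.567, -0.216, -0.001], 0.43), ([0.594, 0.254, 0.007], 0.31)]
bushing [([0.597, 0.253, 0.006], 0.5)]
gauge_block [([0.489, -0.126, 0.026], 0.66), ([0.596, 0.253, 0.007], 0.36)]
{'fov_y': 70.25898306547587, 'cx': 323.3302413709365, 'cy': 233.61803506791497, 'k1': 0.011250039648249078, 'T_tool_cam': array([[-1.78326357e-04, -9.60244918e-01, -2.79158855e-01,
         6.99240274e-02],
       [ 9.99999739e-01, -3.66556008e-04,  6.22073169e-04,
        -7.06966783e-04],
       [-6.99669954e-04, -2.79158672e-01,  9.60244733e-01,
        -1.32543302e-01],
       [ 0.00000000e+00,  0.00000000e+00,  0.00000000e+00,
         1.00000000e+00]])}
```

View pics/top0.png

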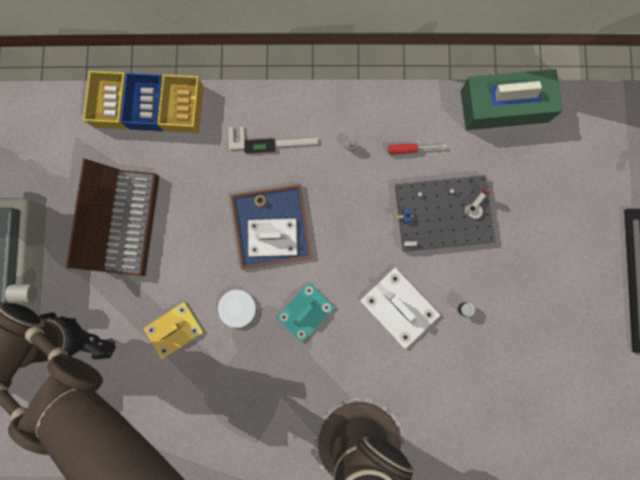

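Run:
```python
import cv2
im=cv2.imread("pics/scene0.png");cv2.imwrite("pics/scene0v.png",im)
im=cv2.imread("pics/top0.png")
```

```text
(no output)
```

The four bracket-like things in the top view are yellow (174,330), turquoise (306,312), a large white one (400,307) and a smaller one in the tray (272,237). The one in the tray fits: it isn't turquoise or yellow, it is the smaller of the other two, and it lies in the tray. I'll confirm with a crop.

```bash
cat > h.py <<'E'
from cell import *
import cv2,numpy as np
from scipy.spatial.transform import Rotation as R
def cam(n,s=None):
    c=get_calibration(n);f=240/np.tan(np.radians(c["fov_y"]/2))
    if n=="wrist":
        T=np.eye(4);T[:3,:3]=R.from_quat(s["tool_rot"]).as_matrix();T[:3,3]=s["tcp_pos"]
        W=T@c["T_tool_cam"]
    else: W=np.linalg.inv(c["camera_from_world"])
    return c,f,W
def w2p(P,n,s=None):
    c,f,W=cam(n,s);P=np.atleast_2d(P);q=(P-W[:3,3])@W[:3,:3];u=q[:,:2]/q[:,2:]
    u=u*(1+c["k1"]*(u**2).sum(1,keepdims=True));return u*f+[c["cx"],c["cy"]]
def p2w(p,z,n,s=None):
    c,f,W=cam(n,s);d=(np.atleast_2d(p)-[c["cx"],c["cy"]])/f;u=d.copy()
    for _ in range(10):u=d/(1+c["k1"]*(u**2).sum(1,keepdims=True))
    r=np.c_[u,np.ones(len(u))]@W[:3,:3].T;return W[:3,3]+r*((z-W[2,3])/r[:,2])[:,None]
E
python3 - <<'E'
from h import *
im=cv2.imread("pics/top0.png")[150:350,200:520]
a=cv2.resize(im,None,fx=2.5,fy=2.5,interpolation=3);cv2.imwrite("pics/crop1.png",a)
camera("top")
for q,z in(("fixture",.026),("tray",.016),("bracket",.02)):
  for d in trace(q,"top")[:3]:
    m=d["mask"].astype(np.uint8);r=max(cv2.findContours(m,0,2)[0],key=cv2.contourArea)
    b=cv2.boxPoints(cv2.minAreaRect(r));w=p2w(b,z,"top");print(q,round(d["confidence"],2),b.mean(0),w[:,:2].mean(0).round(4),np.round(np.diff(w[:,:2],axis=0),4).tolist())
E
```

```text
fixture 0.6 [443.9231  212.54675] [ 0.5649 -0.2141] [[0.028, -0.2371], [-0.1721, -0.014], [-0.0272, 0.2337]]
tray 0.74 [271.05 226.35] [0.5307 0.2183] [[0.0266, -0.182], [-0.1883, -0.0282], [-0.0262, 0.1791]]
tray 0.2 [410. 243.] [ 0.4888 -0.1297] [[0.0001, -0.03], [-0.01, 0.0001], [-0.0001, 0.0299]]
bracket 0.92 [172.73007 329.73422] [0.2727 0.4563] [[0.0692, -0.1042], [-0.0757, -0.0527], [-0.0685, 0.1037]]
bracket 0.89 [399.88348 307.27765] [ 0.33   -0.1021] [[0.0852, -0.09], [-0.1199, -0.1133], [-0.0836, 0.0899]]
bracket 0.89 [304.75674 310.9595 ] [0.3201 0.1315] [[0.0885, -0.0823], [-0.0629, -0.068], [-0.0876, 0.0823]]
```

View pics/crop1.png

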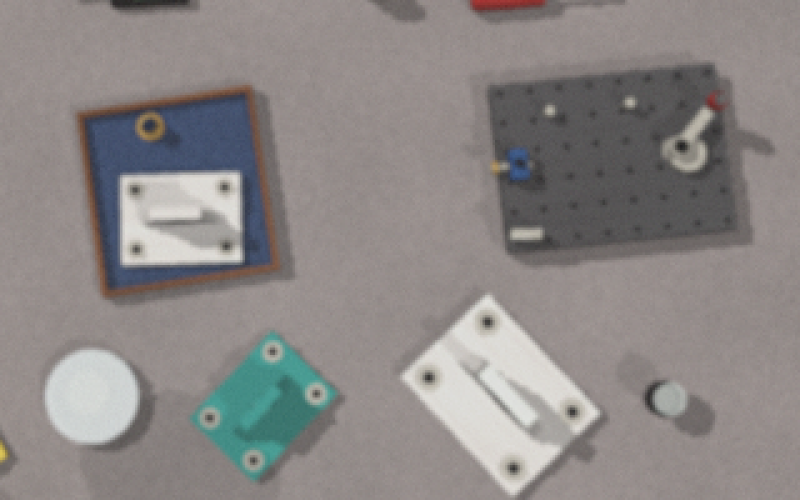

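The crop confirms it: the smaller white bracket is in the tray, at crop pixel (182,218). I'll move over it.

Call:
{"op": "apply_moves", "data": {"motion": [0,0,-0.13,0.28,-0.43,0,-1,0,0,-0.26,0.56,-0.85,0,-1]}}

```text
time: 1.55
tcp_pos: [0.337, 0.4728, 0.2422]
tool_rot: [0.362, 0.932, 0.0, 0.0]
force: [-0.1, 1.1, 0.4]
opening: 0.0855
finger_force: 0.0
```

Call:
{"op": "apply_moves", "data": {"motion": [0,0,-0.13,0.28,-0.43,0,-1,0,0,-0.26,0.56,-0.85,0,-1]}}

```text
time: 1.8
tcp_pos: [0.3935, 0.3871, 0.2425]
tool_rot: [0.486, 0.874, 0.0, 0.0]
force: [0.7, -0.4, -0.2]
opening: 0.0852
finger_force: 0.0
```

Call:
{"op": "apply_moves", "data": {"motion": [0,0,-0.13,0.28,-0.43,0,-1,0,0,-0.26,0.56,-0.85,0,-1]}}

```text
time: 2.05
tcp_pos: [0.4496, 0.302, 0.2425]
tool_rot: [0.6, 0.8, 0.0, 0.0]
force: [-0.3, 0.1, -0.6]
opening: 0.0851
finger_force: 0.0
```

Call:
{"op": "apply_moves", "data": {"motion": [0,0,-0.14,0.28,-0.43,0,-1,0,0,-0.27,0.56,-0.85,-0.3,-1,0,0,-0.27,0.56,-0.85,-0.3,-1,0,0,-0.27,0.56,-0.85,-0.3,-1]}}

```text
time: 2.55
tcp_pos: [0.5046, 0.2186, 0.2123]
tool_rot: [0.705, 0.709, 0.0, -0.0]
force: [-0.1, 0.6, 0.6]
opening: 0.0855
finger_force: 0.0
```

Run:
```python
from h import *
s=read_state();im=camera("wrist");cv2.imwrite("pics/w1.png",im[:,:,::-1])
np.save("s1.npy",s,allow_pickle=True)
print(s["tcp_pos"],s["tool_rot"],s["force"],s["time"])
for q in("bracket","bracket_lug"):
  for d in spot_point(q,"wrist")[:3]:print(q,d)
for d in trace("bracket","wrist")[:1]:
    m=d["mask"].astype(np.uint8);r=max(cv2.findContours(m,0,2)[0],key=cv2.contourArea)
    b=cv2.boxPoints(cv2.minAreaRect(r));w=p2w(b,.016,"wrist",s);print(b,w.round(4),w.mean(0))
```

```text
[0.50463447 0.21860387 0.21233679] [ 7.05212256e-01  7.08996141e-01  4.84447479e-05 -3.78899882e-04] [-0.12417668  0.62092609  0.5548834 ] 2.55
bracket {'position': [0.504, 0.2203, 0.0041], 'confidence': 0.76}
bracket {'position': [0.3175, 0.1336, 0.0004], 'confidence': 0.58}
bracket_lug {'position': [0.5039, 0.2184, 0.0588], 'confidence': 0.9}
bracket_lug {'position': [0.3187, 0.1305, 0.0574], 'confidence': 0.86}
[[ 74.39026  277.5122  ]
 [126.292694 212.63416 ]
 [218.97562  286.78052 ]
 [167.07318  351.65857 ]] [[0.2477 0.1445 0.016 ]
 [0.3116 0.2137 0.016 ]
 [0.3961 0.1345 0.016 ]
 [0.3325 0.0558 0.016 ]] [0.32197136 0.13712477 0.016     ]
```

View pics/w1.png

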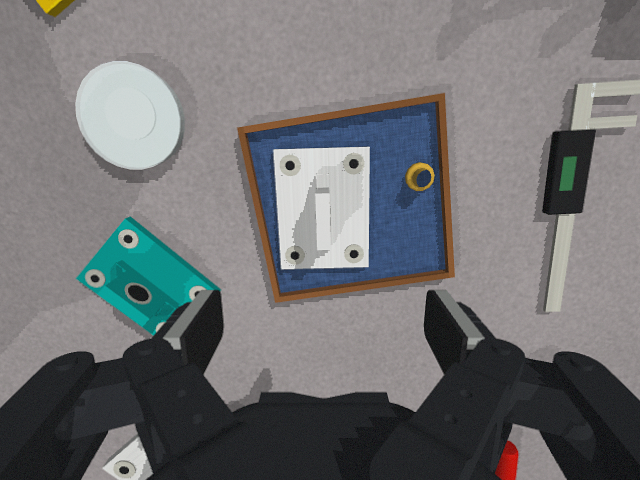

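The wrist view shows the bracket in the tray, foot corners near (274,149), (369,147), (369,268) and (281,269), with the lug top around (323,220).

Run:
```python
from h import *
s=np.load("s1.npy",allow_pickle=True).item()
im=cv2.imread("pics/w1.png")
m=((im.min(2)>140)).astype(np.uint8); m[:130]=0;m[285:]=0;m[:,:262]=0;m[:,:]*=1;m[:,385:]=0
r=np.vstack([c for c in cv2.findContours(cv2.morphologyEx(m,2,np.ones((3,3))),0,2)[0] if cv2.contourArea(c)>100])
h=cv2.convexHull(r);ap=cv2.approxPolyDP(h,8,True)[:,0];print(ap)
w=p2w(ap.astype(float),.016,"wrist",s);print(w.round(4),w.mean(0))
w=p2w(h[:,0].astype(float),.016,"wrist",s)[:,:2].astype(np.float32)
print(cv2.minAreaRect((w*1000)))
print(p2w([[316,190],[330,190],[331,249],[316,249]],.061,"wrist",s).round(4))
```

```text
[[369 147]
 [368 266]
 [281 268]
 [274 149]]
[[0.5476 0.2776 0.016 ]
 [0.5516 0.1586 0.016 ]
 [0.4618 0.156  0.016 ]
 [0.4587 0.2754 0.016 ]] [0.50492362 0.21690721 0.016     ]
((504.63958740234375, 216.7677001953125), (90.21012878417969, 120.59674072265625), 1.81125807762146)
[[0.4989 0.2441 0.061 ]
 [0.5106 0.2442 0.061 ]
 [0.5121 0.1922 0.061 ]
 [0.4989 0.1921 0.061 ]]
```

Call:
{"op": "apply_moves", "data": {"motion": [0,0,0.025,0,-0.005,-0.5,-1,0,0,0.025,0,-0.005,-1,-1]}}

```text
time: 3.0
tcp_pos: [0.5057, 0.2195, 0.113]
tool_rot: [0.695, 0.719, 0.002, 0.001]
force: [0.1, -0.7, -0.6]
opening: 0.0853
finger_force: 0.0
```

Call:
{"op": "apply_moves", "data": {"motion": [0,0,0,0,0,-0.4,-1,0,0,0,0,0,-0.75,-1,0,0,0,0,0,-0.75,-1,0,0,0,0,0,-0.75,-0.2,0,0,0,0,0,-0.75,0.3], "force": 30}}

```text
time: 3.62
tcp_pos: [0.5066, 0.2188, 0.0395]
tool_rot: [0.696, 0.718, 0.002, 0.001]
force: [0.8, -0.2, 0.9]
opening: 0.0516
finger_force: 0.0
```

Call:
{"op": "apply_moves", "data": {"motion": [0,0,0,0,0,0,0.6,0,0,0,0,0,0,1,0,0,0,0,0,0,1,0,0,0,0,0,0,1], "force": 30}}

```text
time: 4.12
tcp_pos: [0.5052, 0.2181, 0.0382]
tool_rot: [0.696, 0.718, 0.0, 0.0]
force: [-1.3, -0.6, 6.1]
opening: 0.0118
finger_force: 31.2
```

Call:
{"op": "apply_moves", "data": {"motion": [0,0,0,0,0,0.3,1,0,0,0,0,0,0.7,1,0,0,0,0,-0.2,1,1,0,0,0,0,-0.6,1,1,0,0,0,0.1,-1,1,1]}}

```text
time: 4.75
tcp_pos: [0.5132, 0.117, 0.1366]
tool_rot: [0.695, 0.719, -0.001, -0.001]
force: [0.4, 0.3, -2.9]
opening: 0.0116
finger_force: 30.1
```

Call:
{"op": "apply_moves", "data": {"motion": [0,0,0.03,0.05,-0.5,0.3,1,0,0,0.03,0.1,-1,0.6,1]}}

```text
time: 5.0
tcp_pos: [0.5233, 0.0166, 0.1962]
tool_rot: [0.684, 0.729, -0.001, -0.001]
force: [1.8, 0.8, -3.2]
opening: 0.0115
finger_force: 30.2
```

Call:
{"op": "apply_moves", "data": {"motion": [0,0,0.03,0.05,-0.5,0,1,0,0,0.03,0.1,-1,0,1]}}

```text
time: 5.25
tcp_pos: [0.5341, -0.0836, 0.1968]
tool_rot: [0.673, 0.74, -0.0, -0.0]
force: [0.4, 0.4, -3.3]
opening: 0.0116
finger_force: 30.2
```

Call:
{"op": "apply_moves", "data": {"motion": [0,0,0,0.05,-0.5,0,1,0,0,0,0.1,-1,0,1]}}

```text
time: 5.5
tcp_pos: [0.5436, -0.1834, 0.1958]
tool_rot: [0.673, 0.74, -0.0, -0.001]
force: [0.7, 0.8, -3.7]
opening: 0.0116
finger_force: 30.2
```

Call:
{"op": "apply_moves", "data": {"motion": [0,0,0,0.05,-0.5,0,1,0,0,0,0.1,-1,0,1]}}

```text
time: 5.75
tcp_pos: [0.5537, -0.2832, 0.1955]
tool_rot: [0.673, 0.74, -0.0, -0.001]
force: [0.9, 0.3, -4.3]
opening: 0.012
finger_force: 30.2
```

Call:
{"op": "apply_moves", "data": {"motion": [0,0,0,0.05,-0.5,0,1,0,0,0,0.1,-1,0,1,0,0,0,0.1,-1,0,1,0,0,0,0.1,-1,0,1]}}

```text
time: 6.25
tcp_pos: [0.5635, -0.3812, 0.1953]
tool_rot: [0.673, 0.739, 0.0, -0.002]
force: [-0.9, 0.8, -2.9]
opening: 0.0118
finger_force: 30.2
```

Run:
```python
from h import *
s=read_state();im=camera("wrist");cv2.imwrite("pics/w2.png",im[:,:,::-1])
np.save("s2.npy",s,allow_pickle=True)
print(s["tcp_pos"],s["tool_rot"],s["force"],s["moment"],s["opening"],s["time"])
for q in("dowel_a","end_stop","cam_pivot","cam_knob","fixture","gauge_block"):
  for d in spot_point(q,"wrist")[:3]:print(q,np.round(d["position"],4),d["confidence"])
```

```text
[ 0.56353204 -0.38124922  0.19526321] [ 6.73272324e-01  7.39391718e-01  1.56886692e-04 -2.05924279e-03] [-0.91562463  0.79600469 -2.89114645] [ 0.00850956 -0.02989167  0.00881386] 0.011791196364241412 6.25
dowel_a [ 0.6187 -0.2269  0.0268] 0.74
cam_pivot [ 0.5718 -0.2771  0.0268] 0.68
cam_knob [ 0.6116 -0.3073  0.0635] 0.7
fixture [ 5.638e-01 -2.167e-01  3.000e-04] 0.56
```

View pics/w2.png

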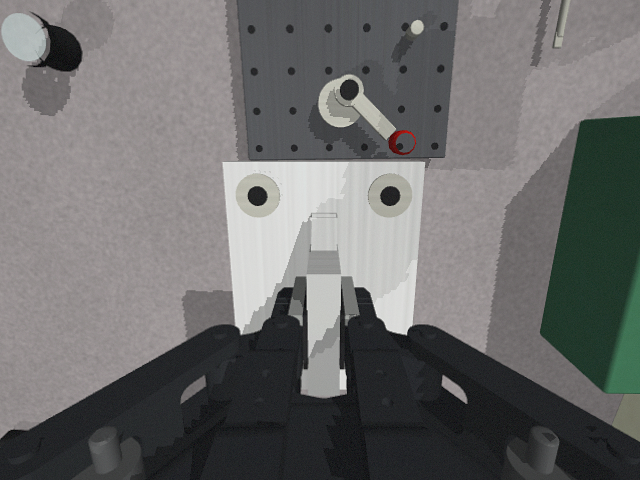

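This view shows the cam pivot at (349,89), the knob at (402,142) and dowel b at (417,27). The held bracket's front edge runs from (223,163) to (425,163). I'll back up and rise to see the dowels and the stop.

Call:
{"op": "apply_moves", "data": {"motion": [0,0,0,0,0.3,0.45,1,0,0,0,0,0.6,0.9,1]}}

```text
time: 6.85
tcp_pos: [0.5643, -0.321, 0.2873]
tool_rot: [0.673, 0.74, -0.0, -0.001]
force: [0.9, 0.2, -1.6]
opening: 0.0114
finger_force: 30.2
```

Call:
{"op": "apply_moves", "data": {"motion": [0,0,0,0,0.3,0.5,1,0,0,0,0,0.3,0.65,1,0,0,0,0,0.3,0.65,1,0,0,0,0,0.3,0.65,1]}}

```text
time: 7.35
tcp_pos: [0.5636, -0.2922, 0.3496]
tool_rot: [0.673, 0.739, -0.001, -0.002]
force: [-0.3, 0.3, -3.4]
opening: 0.0115
finger_force: 30.4
```

Run:
```python
from h import *
s=read_state();im=camera("wrist");cv2.imwrite("pics/w3.png",im[:,:,::-1])
np.save("s3.npy",s,allow_pickle=True)
print(s["tcp_pos"],s["tool_rot"])
for q in("dowel_a","end_stop","gauge_block"):
  for d in spot_point(q,"wrist")[:3]:print(q,np.round(d["position"],4),d["confidence"])
```

```text
[ 0.56359836 -0.29223463  0.34955455] [ 6.73196352e-01  7.39460691e-01 -6.12212072e-04 -2.04536942e-03]
dowel_a [ 0.6086 -0.1513  0.0267] 0.58
dowel_a [ 0.6192 -0.2269  0.0257] 0.51
end_stop [ 0.5581 -0.1261  0.0281] 0.59
gauge_block [ 0.4874 -0.1217  0.0301] 0.72
```

View pics/w3.png

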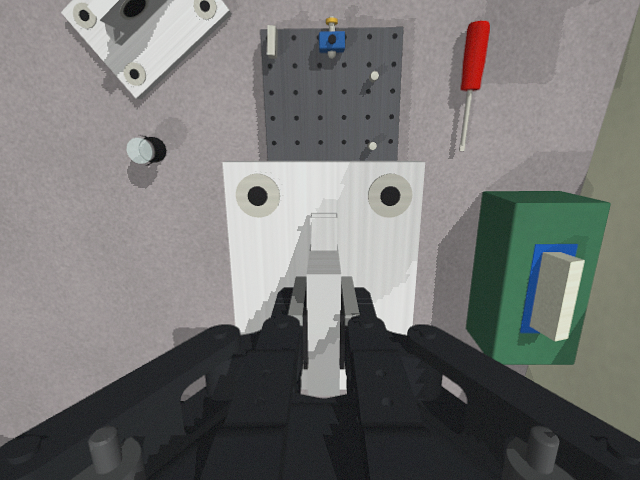

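The plate, dowel tops (375,75) and (373,146), and end stop (332,40) are visible. I'll fit the fixture pose to them.

```bash
cat > fit.py <<'E'
from h import *
from scipy.optimize import least_squares
def blob(f,x,y,r=9,t=140):
    im=cv2.imread(f)[y-r:y+r+1,x-r:x+r+1].min(2);n,l,st,c=cv2.connectedComponentsWithStats((im>t).astype(np.uint8))
    k=1+np.argmax(st[1:,4]);return c[k]+[x-r,y-r],st[k].tolist()
s2=np.load("s2.npy",allow_pickle=True).item();s3=np.load("s3.npy",allow_pickle=True).item()
for a in(("pics/w3.png",375,75),("pics/w3.png",373,146),("pics/w2.png",417,27)):print(a,blob(*a))
obs=[(s3,blob("pics/w3.png",375,75)[0],(.05,.06,.044),1),(s3,blob("pics/w3.png",373,146)[0],(.05,-.02,.044),1),(s2,blob("pics/w2.png",417,27)[0],(.05,-.02,.044),1),
(s3,(404,26),(.085,.115,.026),.4),(s2,(445,157),(.085,-.115,.026),.6),(s3,(261,28),(-.085,.115,.026),.3)]
def F(p,P): c,s=np.cos(p[2]),np.sin(p[2]);return np.array([p[0]+c*P[0]-s*P[1],p[1]+s*P[0]+c*P[1],P[2]])
def res(p): return np.concatenate([w*(p2w(o,P[2],"wrist",s)[0]-F(p,P))[:2] for s,o,P,w in obs])*1000
r=least_squares(res,[.565,-.214,.1],loss="soft_l1",f_scale=2);p=r.x
E
python3 - <<'E'
from fit import *
print(p,res(p).reshape(-1,2).round(1).tolist())
k=p2w([402,142],.0715,"wrist",s2)[0]; pv=F(p,(0,-.0626,.026));print("pivot",pv,"knob",k,"lever deg",np.degrees(np.arctan2(*(k-pv)[1::-1])-p[2]),np.linalg.norm((k-pv)[:2]))
print("stop nose img, proj",w2p(F(p,(0,.088,.048)),"wrist",s3),w2p(F(p,(0,.080,.032)),"wrist",s3))
# bracket in hand
for s in(s2,s3):
    w=p2w([[223,163],[425,163],[413,334],[234,334]],s["tcp_pos"][2]-.022,"wrist",s);c=R.from_quat(s["tool_rot"]).as_matrix()
    print((w-s["tcp_pos"])@c, "tool y ang",np.arctan2(c[1,1],c[0,1]))
for n,z in((p2w([[316,190],[330,190],[331,249],[316,249]],.061,"wrist",np.load("s1.npy",allow_pickle=True).item()),0),):print(n.mean(0))
print("targets y .013 x -.014",F(p,(-.014,.013,.026)))
im=cv2.imread("pics/w3.png")[15:165,240:430];cv2.imwrite("pics/w3c.png",cv2.resize(im,None,fx=4,fy=4,interpolation=2))
E
```

```text
('pics/w3.png', 375, 75) (array([374.40740741,  75.11111111]), [5, 5, 8, 9, 54])
('pics/w3.png', 373, 146) (array([372.46808511, 145.42553191]), [5, 5, 8, 8, 47])
('pics/w2.png', 417, 27) (array([416.79856115,  26.68345324]), [3, 2, 13, 14, 139])
[ 0.56673652 -0.21458848  0.1036331 ] [[-0.2, -0.1], [0.0, 0.0], [-0.1, -0.0], [0.1, 0.1], [0.1, 0.1], [0.5, 0.0]]
pivot [ 0.57321235 -0.27685262  0.026     ] knob [ 0.61449189 -0.31120463  0.0715    ] lever deg -45.704294427154885 0.05370344981036712
stop nose img, proj [[332.04749909  48.16475804]] [[331.77755993  58.95055796]]
[[ 0.05760785 -0.04418165  0.02230005]
 [ 0.05760498  0.04569513  0.02207167]
 [-0.02874421  0.04657161  0.02178825]
 [-0.02884247 -0.04551189  0.0220219 ]] tool y ang 0.09354537911089268
[[ 0.05760874 -0.04417836  0.02228864]
 [ 0.05761376  0.04566238  0.0219599 ]
 [-0.02873038  0.04656513  0.02176658]
 [-0.02889435 -0.04553604  0.02210324]] tool y ang 0.09375049169209472
[0.50505471 0.21808407 0.061     ]
targets y .013 x -.014 [ 0.55146682 -0.20310649  0.026     ]
```

The fit is good to under 0.5 mm, with fixture origin (0.5667, -0.2146) and yaw 0.1036. The lever turn is about 0.1, so the cam is open. Next I'll lay the bracket at about fixture (-0.014, 0.013).

Call:
{"op": "apply_moves", "data": {"motion": [0,0,0.0095,-0.06,0.45,-0.4,1,0,0,0.0095,-0.128,0.906,-0.9,1]}}

```text
time: 7.8
tcp_pos: [0.5528, -0.2052, 0.2656]
tool_rot: [0.67, 0.742, 0.001, 0.001]
force: [0.4, -0.5, -4.6]
opening: 0.0116
finger_force: 30.3
```

Call:
{"op": "apply_moves", "data": {"motion": [0,0,0,0,0,-0.5,1,0,0,0,0,0,-1,1]}}

```text
time: 8.05
tcp_pos: [0.5523, -0.2047, 0.1645]
tool_rot: [0.669, 0.743, -0.0, 0.0]
force: [0.2, -0.6, -3.5]
opening: 0.0113
finger_force: 30.2
```

Call:
{"op": "apply_moves", "data": {"motion": [0,0,0,0,0,-0.5,1,0,0,0,0,0,-0.85,1,0,0,0,0,0,-0.85,1,0,0,0,0,0,-0.85,1]}}

```text
time: 8.55
tcp_pos: [0.5536, -0.2059, 0.0824]
tool_rot: [0.669, 0.743, 0.0, 0.001]
force: [0.5, -0.6, -2.7]
opening: 0.0118
finger_force: 30.3
```

Run:
```python
from h import *
s=read_state();c=R.from_quat(s["tool_rot"]).as_matrix()
print(s["tcp_pos"],np.arctan2(c[1,1],c[0,1]),c[:,2],s["force"],s["moment"])
```

```text
[ 0.55358964 -0.20587764  0.0823923 ] 0.10413938296504796 [ 1.82704746e-03 -8.47311810e-04 -9.99997972e-01] [ 0.53085674 -0.64282352 -2.74528178] [ 0.01766353 -0.05087884 -0.05527801]
```

Call:
{"op": "apply_moves", "data": {"motion": [0,0,0,-0.03,0.04,-0.08,1,0,0,0,-0.03,0.04,-0.16,1,0,0,0,-0.03,0.04,-0.2,1,0,0,0,-0.03,0.04,-0.2,1,0,0,0,-0.03,0.04,-0.2,1]}}

```text
time: 9.18
tcp_pos: [0.5497, -0.2013, 0.0615]
tool_rot: [0.669, 0.743, 0.0, 0.0]
force: [-0.9, -0.4, -4.2]
opening: 0.0117
finger_force: 30.3
```

Call:
{"op": "apply_moves", "data": {"motion": [0,0,0,0,0,-0.02,1,0,0,0,0,0,-0.03,1,0,0,0,0,0,-0.03,1,0,0,0,0,0,-0.03,1]}}

```text
time: 9.68
tcp_pos: [0.5497, -0.2013, 0.0587]
tool_rot: [0.669, 0.743, 0.0, 0.0]
force: [-1.3, -0.4, 0.2]
opening: 0.0117
finger_force: 30.8
```

Call:
{"op": "apply_moves", "data": {"motion": [0,0,0,0.03,0.003,0,1,0,0,0,0.06,0.006,0,1,0,0,0,0.08,0.008,0,1,0,0,0,0.1,0.01,0,1,0,0,0,0.1,0.01,0,1]}}

```text
time: 10.3
tcp_pos: [0.5601, -0.2002, 0.0586]
tool_rot: [0.669, 0.743, 0.0, 0.0]
force: [-0.1, -0.4, 1.9]
opening: 0.0116
finger_force: 31.2
```

```bash
cat > st.py <<'E'
from fit import *
def st(n=4):
    A=[]
    for i in range(n):
        im=camera("wrist");s=read_state();A.append(np.r_[s["tcp_pos"],s["force"],s["moment"]])
    A=np.array(A);a=A.mean(0);c=R.from_quat(s["tool_rot"]).as_matrix()
    Rf=R.from_euler("z",-p[2]).as_matrix();d=Rf@(a[:3]-[p[0],p[1],0])
    print("t",s["time"],"tcp fix mm",(d*1000).round(2),"yaw err",round(np.arctan2(c[1,1],c[0,1])-p[2],4),"F fix",(Rf@a[3:6]).round(2),"M fix",(Rf@a[6:]).round(3),"sd",A[:,3:6].std(0).round(2))
    return im,s
E
python3 - <<'E'
from st import *
im,s=st();cv2.imwrite("pics/w4.png",im[:,:,::-1]);np.save("s4.npy",s,allow_pickle=True)
E
```

```text
('pics/w3.png', 375, 75) (array([374.40740741,  75.11111111]), [5, 5, 8, 9, 54])
('pics/w3.png', 373, 146) (array([372.46808511, 145.42553191]), [5, 5, 8, 8, 47])
('pics/w2.png', 417, 27) (array([416.79856115,  26.68345324]), [3, 2, 13, 14, 139])
t 10.5 tcp fix mm [-5.18 14.96 58.58] yaw err 0.0005 F fix [0.01 0.23 2.41] M fix [0.334 0.045 0.04 ] sd [0.27 0.34 0.5 ]
```

View pics/w4.png

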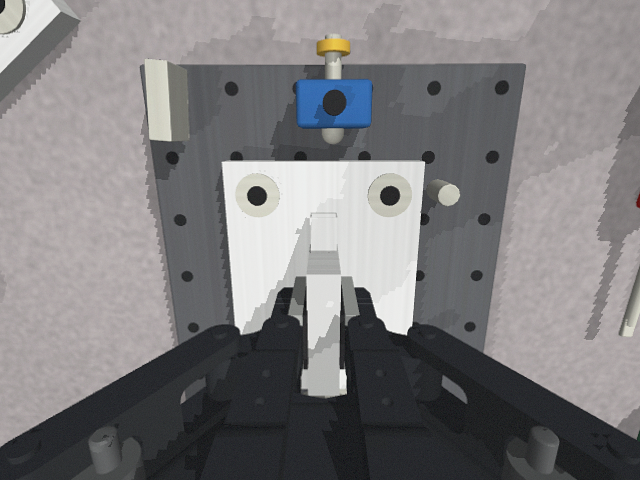

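The stop nose (332,135), the dowel (446,192) and the bracket are all clear of each other, but the moment reading shows the bracket sitting slightly tilted in the grip. I'll release and regrip lightly so it lies flat.

Call:
{"op": "apply_moves", "data": {"motion": [0,0,0,0,0,0,0.5,0,0,0,0,0,0,0.5,0,0,0,0,0,0,0.5,0,0,0,0,0,0,1,0,0,0,0,0,0,1,0,0,0,0,0,0,1], "force": 20}}

```text
time: 11.25
tcp_pos: [0.5596, -0.2002, 0.0582]
tool_rot: [0.669, 0.743, 0.0, 0.0]
force: [0.9, 0.3, -1.5]
opening: 0.0117
finger_force: 22.5
```

```bash
sed -i '/^for a in/d' fit.py
python3 - <<'E'
from st import *
im,s=st();print(s["opening"],s["finger_force"]);cv2.imwrite("pics/w5.png",im[:,:,::-1])
E
```

```text
t 11.45 tcp fix mm [-5.68 15.08 58.24] yaw err 0.0008 F fix [ 0.69 -0.37 -1.42] M fix [-0.039 -0.122  0.013] sd [0.38 0.03 0.54]
0.011765523635051756 22.359926998615265
```

Call:
{"op": "apply_moves", "data": {"motion": [0,0,0,0.02,0.002,0,1,0,0,0,0.04,0.004,0,1,0,0,0,0.04,0.004,0,1]}}

```text
time: 11.82
tcp_pos: [0.5637, -0.1997, 0.0583]
tool_rot: [0.669, 0.743, 0.0, 0.0]
force: [0.3, -0.0, -0.5]
opening: 0.0117
finger_force: 22.4
```

```bash
python3 -c "
from st import *
st()"
```

```text
t 12.025 tcp fix mm [-1.52 15.13 58.24] yaw err 0.0007 F fix [ 0.84  0.16 -1.82] M fix [ 0.025 -0.064 -0.019] sd [0.66 0.56 0.49]
```

Call:
{"op": "apply_moves", "data": {"motion": [0,0,0,0.005,0,0,1,0,0,0,0.005,0,0,1]}}

```text
time: 12.28
tcp_pos: [0.5637, -0.1997, 0.0582]
tool_rot: [0.669, 0.743, -0.0, -0.0]
force: [-1.3, 0.0, -2.0]
opening: 0.0119
finger_force: 22.4
```

Call:
{"op": "apply_moves", "data": {"motion": [0,0,0,0.005,0,0,1,0,0,0,0.005,0,0,1]}}

```text
time: 12.52
tcp_pos: [0.5642, -0.1998, 0.0582]
tool_rot: [0.669, 0.743, -0.0, -0.0]
force: [-0.3, -1.1, -0.4]
opening: 0.0112
finger_force: 22.5
```

```bash
python3 -c "
from st import *
st()"
```

```text
t 12.725 tcp fix mm [-0.91 15.01 58.24] yaw err 0.0008 F fix [-1.13 -0.49 -0.61] M fix [0.012 0.152 0.005] sd [0.43 0.51 0.24]
```

Call:
{"op": "apply_moves", "data": {"motion": [0,0,0,0.005,0,0,1,0,0,0,0.005,0,0,1]}}

```text
time: 12.98
tcp_pos: [0.5644, -0.1998, 0.0583]
tool_rot: [0.669, 0.743, -0.0, -0.001]
force: [-4.1, 0.0, 0.7]
opening: 0.0118
finger_force: 22.7
```

```bash
python3 -c "
from st import *
st(6)"
```

```text
t 13.275 tcp fix mm [-0.78 14.98 58.27] yaw err 0.001 F fix [-4.07  0.17  1.91] M fix [-0.014  0.588  0.062] sd [0.66 0.63 0.45]
```

Call:
{"op": "apply_moves", "data": {"motion": [0,0,0,0.005,0,0,1,0,0,0,0.005,0,0,1]}}

```text
time: 13.52
tcp_pos: [0.5645, -0.1997, 0.0583]
tool_rot: [0.669, 0.743, -0.001, -0.001]
force: [-4.9, 0.9, 4.2]
opening: 0.012
finger_force: 23.0
```

```bash
python3 -c "
from st import *
st(6)"
```

```text
t 13.825 tcp fix mm [-0.69 14.98 58.3 ] yaw err 0.0011 F fix [-6.31  0.23  3.  ] M fix [-0.026  0.848  0.088] sd [0.38 0.42 0.69]
```

Both dowels bear at about 6 N in total, with the moment suggesting a 60/40 split. I'll ease x and z a little and slide along +y.

Call:
{"op": "apply_moves", "data": {"motion": [0,0,0,-0.003,0.005,0.004,1,0,0,0,-0.004,0.015,0.004,1,0,0,0,-0.005,0.025,0.004,1,0,0,0,-0.005,0.025,0.004,1]}}

```text
time: 14.32
tcp_pos: [0.5643, -0.1976, 0.0583]
tool_rot: [0.669, 0.743, -0.001, -0.0]
force: [-5.2, -2.5, -0.1]
opening: 0.0117
finger_force: 22.6
```

Run:
```python
from st import *
im,s=st(4)
s4=np.load("s4.npy",allow_pickle=True).item()
# nose tip & bracket front edge in w4 (nose axis z .032, bracket top edge z .036)
Rf=R.from_euler("z",-p[2]).as_matrix()
for q,z in(([332,143],.032),([330,161],.036)):
    print(q,(Rf@(p2w(q,z,"wrist",s4)[0]-[p[0],p[1],0])*1000).round(1))
```

```text
t 14.525 tcp fix mm [-0.7  17.15 58.33] yaw err 0.001 F fix [-5.03 -1.76 -0.13] M fix [-0.27   0.801  0.058] sd [0.4  0.38 0.44]
[332, 143] [-0.8 81.1 32. ]
[330, 161] [-1.7 73.4 36. ]
```

Call:
{"op": "apply_moves", "data": {"motion": [0,0,0,-0.001,0.01,0,1,0,0,0,-0.002,0.02,0,1,0,0,0,-0.003,0.03,0,1,0,0,0,-0.003,0.03,0,1]}}

```text
time: 15.02
tcp_pos: [0.564, -0.1946, 0.0584]
tool_rot: [0.669, 0.743, -0.001, -0.0]
force: [-5.2, -1.2, 0.9]
opening: 0.0118
finger_force: 22.6
```

```bash
python3 -c "
from st import *
st(4)"
```

```text
t 15.225 tcp fix mm [-0.7  20.15 58.33] yaw err 0.001 F fix [-5.03 -1.57  0.25] M fix [-0.294  0.834  0.059] sd [0.34 0.49 0.18]
```

Call:
{"op": "apply_moves", "data": {"motion": [0,0,0,0,0.005,0,1,0,0,0,-0.001,0.01,0,1,0,0,0,-0.001,0.01,0,1]}}

```text
time: 15.6
tcp_pos: [0.5639, -0.1937, 0.0583]
tool_rot: [0.669, 0.743, -0.001, -0.0]
force: [-4.6, -3.4, 0.2]
opening: 0.0117
finger_force: 22.6
```

```bash
python3 -c "
from st import *
st(4)"
```

```text
t 15.8 tcp fix mm [-0.71 21.07 58.33] yaw err 0.001 F fix [-5.06 -1.96  0.14] M fix [-0.311  0.801  0.052] sd [0.07 0.85 0.44]
```

Call:
{"op": "apply_moves", "data": {"motion": [0,0,0,0,0.005,0,1,0,0,0,0,0.005,0,1]}}

```text
time: 16.05
tcp_pos: [0.5638, -0.1932, 0.0583]
tool_rot: [0.669, 0.743, -0.001, -0.0]
force: [-5.1, -2.2, 0.9]
opening: 0.0119
finger_force: 22.6
```

Call:
{"op": "apply_moves", "data": {"motion": [0,0,0,-0.001,0.005,0,1,0,0,0,-0.001,0.005,0,1]}}

```text
time: 16.3
tcp_pos: [0.5637, -0.1927, 0.0583]
tool_rot: [0.669, 0.743, -0.001, -0.0]
force: [-5.0, -2.5, -0.5]
opening: 0.0115
finger_force: 22.6
```

```bash
python3 -c "
from st import *
st(4)"
```

```text
t 16.5 tcp fix mm [-0.7  22.09 58.33] yaw err 0.001 F fix [-4.7  -2.14 -0.17] M fix [-0.302  0.799  0.05 ] sd [0.48 0.17 0.66]
```

Call:
{"op": "apply_moves", "data": {"motion": [0,0,0,0,0.005,0,1,0,0,0,0,0.005,0,1]}}

```text
time: 16.75
tcp_pos: [0.5637, -0.1922, 0.0583]
tool_rot: [0.669, 0.743, -0.001, -0.0]
force: [-5.3, -2.9, 0.3]
opening: 0.0116
finger_force: 22.6
```

Call:
{"op": "apply_moves", "data": {"motion": [0,0,0,-0.001,0.005,0,1,0,0,0,-0.001,0.005,0,1]}}

```text
time: 17.0
tcp_pos: [0.5637, -0.192, 0.0584]
tool_rot: [0.669, 0.743, -0.001, -0.0]
force: [-4.5, -3.3, -0.3]
opening: 0.0116
finger_force: 22.5
```

```bash
python3 -c "
from st import *
st(4)"
```

```text
t 17.2 tcp fix mm [-0.68 22.77 58.36] yaw err 0.0011 F fix [-5.13 -2.47 -0.07] M fix [-0.417  0.831  0.031] sd [0.61 0.46 0.18]
```

Call:
{"op": "apply_moves", "data": {"motion": [0,0,0,0,0.005,0,1,0,0,0,0,0.005,0,1]}}

```text
time: 17.45
tcp_pos: [0.5637, -0.1919, 0.0584]
tool_rot: [0.669, 0.743, -0.001, 0.0]
force: [-4.4, -3.9, 0.5]
opening: 0.0117
finger_force: 22.5
```

```bash
python3 -c "
from st import *
st(5)"
```

```text
t 17.7 tcp fix mm [-0.69 22.88 58.39] yaw err 0.0013 F fix [-5.47 -3.38 -0.19] M fix [-0.601  0.912  0.025] sd [0.48 0.3  0.6 ]
```

Call:
{"op": "apply_moves", "data": {"motion": [0,0,0,0,0.003,0,1,0,0,0,0,0.003,0,1]}}

```text
time: 17.95
tcp_pos: [0.5637, -0.1919, 0.0584]
tool_rot: [0.669, 0.743, -0.001, 0.0]
force: [-5.0, -4.8, 0.3]
opening: 0.0118
finger_force: 22.5
```

```bash
python3 -c "
from st import *
st(5)"
```

```text
t 18.2 tcp fix mm [-0.67 22.93 58.43] yaw err 0.0014 F fix [-5.66 -4.53 -0.7 ] M fix [-0.68   0.948  0.057] sd [0.87 0.56 0.3 ]
```

All three locators are in contact. I'll add slightly more on the stop and hold.

Call:
{"op": "apply_moves", "data": {"motion": [0,0,0,0.001,0.003,0,1,0,0,0,0.001,0.003,0,1,0,0,0,0.001,0.003,0,1,0,0,0,0.001,0.003,0,1,0,0,0,0.001,0.003,0,1,0,0,0,0.001,0.003,0,1]}}

```text
time: 18.95
tcp_pos: [0.5637, -0.1918, 0.0585]
tool_rot: [0.669, 0.743, -0.001, 0.0]
force: [-5.2, -5.8, -0.6]
opening: 0.0117
finger_force: 22.5
```

```bash
python3 -c "
from st import *
im,s=st(6);cv2.imwrite('pics/w6.png',im[:,:,::-1]);np.save('s6.npy',s,allow_pickle=True)"
```

```text
t 19.25 tcp fix mm [-0.65 22.97 58.47] yaw err 0.0015 F fix [-5.88 -5.41 -0.24] M fix [-0.794  0.99   0.029] sd [0.61 0.41 0.45]
```

View pics/w6.png

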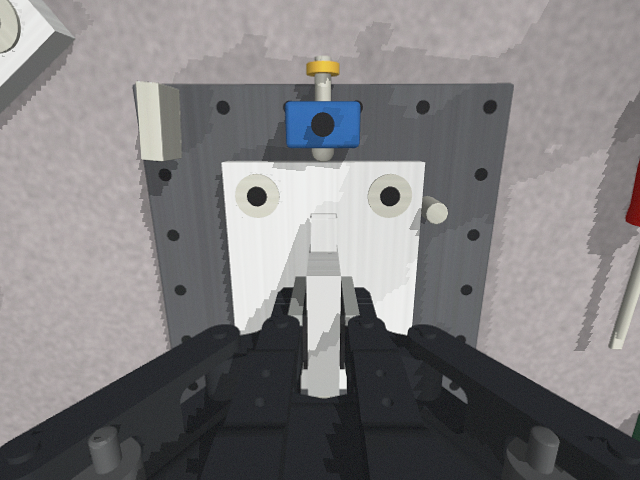

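The picture shows the nose on the bracket's end (322,160) and the +x edge at the dowel (436,212). The forces are light: about 6 N over the two dowels and 3-4 N on the stop. Now I'll let go.

Call:
{"op": "apply_moves", "data": {"motion": [0,0,0,-0.003,-0.002,0,1,0,0,0,-0.003,-0.002,0,0.6,0,0,0,-0.003,-0.002,0,0.2,0,0,0,-0.003,-0.002,0,0,0,0,0,-0.003,-0.002,0.2,0,0,0,0,-0.003,-0.002,0.6,0,0,0,0,-0.003,-0.002,0.9,0,0,0,0,-0.003,-0.002,0.9,0]}}

```text
time: 20.25
tcp_pos: [0.5674, -0.1915, 0.1537]
tool_rot: [0.669, 0.743, 0.002, 0.004]
force: [-0.7, -0.2, 0.1]
opening: 0.0428
finger_force: 0.0
```

Run:
```python
from st import *
im,s=st(2);cv2.imwrite('pics/w7.png',im[:,:,::-1]);np.save('s7.npy',s,allow_pickle=True)
def f(q,z): return ((R.from_euler("z",-p[2]).as_matrix()@(p2w(q,z,"wrist",s)-[p[0],p[1],0]).T).T*1000).round(1)
for q in("bracket","bracket_lug"):
  for d in spot_point(q,"wrist")[:2]:print(q,(R.from_euler("z",-p[2]).as_matrix()@(np.array(d["position"])-[p[0],p[1],0])*1000).round(1),d["confidence"])
for P in((0,.081,.036),(.045,.081,.036),(-.045,.081,.036),(.045,-.039,.036),(0,.020,.081)):print(P,w2p(F(p,P),"wrist",s).round(1))
```

```text
t 20.35 tcp fix mm [  0.9   24.   150.58] yaw err 0.0009 F fix [ 0.1   0.21 -0.5 ] M fix [-0.035  0.004  0.006] sd [0.41 0.77 0.44]
bracket [ 1.6 22.3 24.5] 0.71
bracket [-224.2  135.4    0.9] 0.56
bracket_lug [ 0.8 20.3 80. ] 0.66
(0, 0.081, 0.036) [[322.  153.9]]
(0.045, 0.081, 0.036) [[386.  153.9]]
(-0.045, 0.081, 0.036) [[258.  153.8]]
(0.045, -0.039, 0.036) [[378.2 307.4]]
(0, 0.02, 0.081) [[321.9 257.6]]
```

View pics/w7.png

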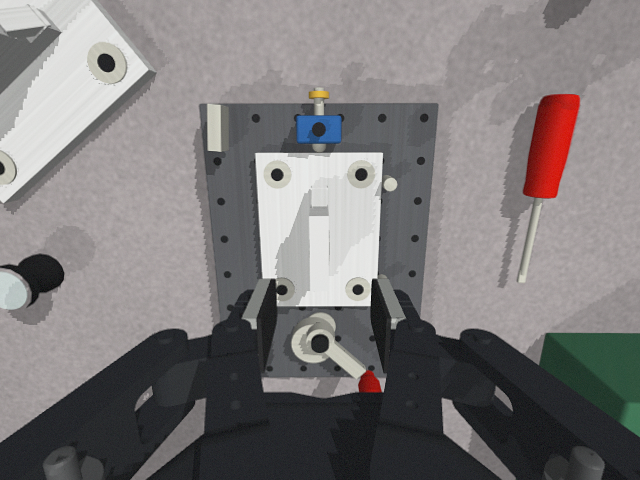

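The bracket has stayed home after release: its end is at the nose (319,152), and projecting home onto the picture matches to about 1 px. The cam and knob are still open at (320,343) and (370,380). Next I'll go over the knob with the jaws along its tangent.

Call:
{"op": "apply_moves", "data": {"motion": [0,0,0.15,0.1,-0.3,0,0,0,0,0.3,0.2,-0.6,0,0,0,0,0.45,0.3,-1,0,0,0,0,0.6,0.4,-1,0,0,0,0,0.74,0.5,-1,0,0]}}

```text
time: 21.08
tcp_pos: [0.6132, -0.2907, 0.1464]
tool_rot: [0.337, 0.941, 0.0, -0.002]
force: [-0.6, 0.1, 0.7]
opening: 0.0428
finger_force: 0.0
```

Call:
{"op": "apply_moves", "data": {"motion": [0,0,0,0,-0.21,-0.2,0,0,0,0,0,-0.21,-0.45,0,0,0,0,0,-0.21,-0.45,0,0,0,0,0,-0.21,-0.45,0]}}

```text
time: 21.58
tcp_pos: [0.614, -0.3111, 0.1032]
tool_rot: [0.339, 0.941, 0.0, -0.001]
force: [0.3, -0.1, -0.3]
opening: 0.0424
finger_force: 0.0
```

Run:
```python
from st import *
im,s=st(1);cv2.imwrite('pics/w8.png',im[:,:,::-1]);np.save('s8.npy',s,allow_pickle=True);print(s["tcp_pos"])
for q in("cam_knob","cam_pivot"):
  for d in spot_point(q,"wrist")[:2]:print(q,np.array(d["position"]).round(4),d["confidence"])
hs=cv2.cvtColor(im,cv2.COLOR_RGB2HSV);m=(((hs[...,0]<8)|(hs[...,0]>172))&(hs[...,1]>140)&(hs[...,2]>60)).astype(np.uint8)
n,l,stt,c=cv2.connectedComponentsWithStats(m)
for i in range(1,n):
  if stt[i,4]>60:print(stt[i],c[i],p2w(c[i],.0715,"wrist",s).round(4))
```

```text
t 21.625 tcp fix mm [  38.4  -101.04  104.2 ] yaw err 0.776 F fix [ 0.25 -0.78  0.48] M fix [ 0.014 -0.064 -0.039] sd [0. 0. 0.]
[ 0.61458158 -0.31137288  0.10419729]
cam_knob [ 0.6151 -0.3077  0.0616] 0.91
cam_pivot [ 0.5689 -0.2773  0.0257] 0.81
[609 194  31  47 798] [628.62531328 218.19298246] [[ 0.6876 -0.1766  0.0715]]
[311 250  33  38 551] [326.62794918 263.17241379] [[ 0.6109 -0.3066  0.0715]]
```

View pics/w8.png

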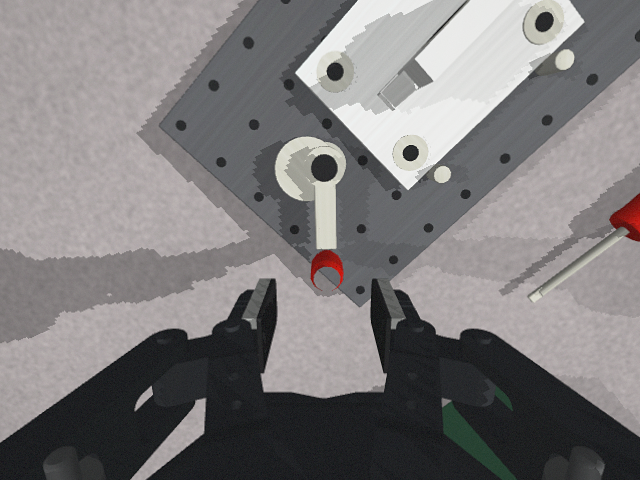

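The jaws straddle the red knob (327,270) along its tangent. I'll go down and narrow them to about 24 mm.

Call:
{"op": "apply_moves", "data": {"motion": [0,0,0,0,0,-0.2,0,0,0,0,0,0,-0.42,0,0,0,0,0,0,-0.42,0.2,0,0,0,0,0,-0.42,0.44,0,0,0,0,0,-0.42,0.44]}}

```text
time: 22.35
tcp_pos: [0.6148, -0.3118, 0.0624]
tool_rot: [0.339, 0.941, -0.0, 0.001]
force: [0.1, -0.3, 0.5]
opening: 0.0242
finger_force: 0.0
```

```bash
cat > arc.py <<'E'
from st import *
def plan(t2,n=8,dt=None):
    "state, tangential force, and increments from the measured pose to lever fixture angles"
    im,s=st(4)
    pv=F(p,(0,-.0626,.026));c=R.from_quat(s["tool_rot"]).as_matrix();ya=np.arctan2(c[1,1],c[0,1])
    d=s["tcp_pos"]-pv;th=np.arctan2(d[1],d[0])-p[2];print("tcp lever angle deg",np.degrees(th).round(2),"turn",(np.radians(-40)-th).round(3),"r",np.linalg.norm(d[:2]).round(4),"tang err deg",np.degrees(ya-p[2]-th-np.pi/2+np.pi).round(2)%180)
    for t in t2:
        a=np.radians(-40)-t+p[2];q=pv[:2]+.055*np.array([np.cos(a),np.sin(a)])
        print(t,"turn z",((a+np.pi/2-np.pi-ya+np.pi/2)%np.pi-np.pi/2)/np.radians(60),"shift",((q-s["tcp_pos"][:2])*10).round(3))
E
python3 -c "
from arc import *
plan(np.arange(.2,1.1,.1).round(2))"
```

```text
t 22.55 tcp fix mm [  38.54 -101.42   62.56] yaw err 0.7756 F fix [ 0.2 -0.  -0.2] M fix [-0.008  0.005 -0.007] sd [0.09 0.35 0.13]
tcp lever angle deg -45.23 turn 0.091 r 0.0546 tang err deg 179.67
0.2 turn z -0.0983287031570497 shift [-0.037 -0.047]
0.3 turn z -0.193821669012187 shift [-0.078 -0.083]
0.4 turn z -0.2893146348673243 shift [-0.122 -0.116]
0.5 turn z -0.3848076007224616 shift [-0.17  -0.143]
0.6 turn z -0.4803005665775989 shift [-0.22  -0.166]
0.7 turn z -0.5757935324327358 shift [-0.272 -0.184]
0.8 turn z -0.671286498287873 shift [-0.326 -0.196]
0.9 turn z -0.7667794641430103 shift [-0.38  -0.203]
1.0 turn z -0.8622724299981477 shift [-0.435 -0.204]
```

Call:
{"op": "apply_moves", "data": {"motion": [0,0,-0.098,-0.037,-0.047,0,0.44,0,0,-0.194,-0.078,-0.083,0,0.44,0,0,-0.289,-0.122,-0.116,0,0.44,0,0,-0.385,-0.17,-0.143,0,0.44,0,0,-0.48,-0.22,-0.166,0,0.44,0,0,-0.576,-0.272,-0.184,0,0.44,0,0,-0.671,-0.326,-0.196,0,0.44,0,0,-0.767,-0.38,-0.203,0,0.44]}}

```text
time: 23.55
tcp_pos: [0.5773, -0.3311, 0.0624]
tool_rot: [0.681, 0.732, 0.001, 0.001]
force: [3.8, 2.2, 0.3]
opening: 0.0239
finger_force: 1.3
```

```bash
python3 -c "
from arc import *
plan(np.arange(1.0,1.61,.05).round(2))
"
```

```text
t 23.75 tcp fix mm [  -2.24 -117.37   62.3 ] yaw err -0.0258 F fix [1.05 0.65 0.75] M fix [ 0.112 -0.199  0.018] sd [0.15 0.94 0.63]
tcp lever angle deg -92.33 turn 0.913 r 0.055 tang err deg 0.8499999999999943
1.0 turn z -0.09695022645185841 shift [-0.048 -0.   ]
1.05 turn z -0.14469670937942686 shift [-0.075  0.001]
1.1 turn z -0.19244319230699528 shift [-0.103  0.004]
1.15 turn z -0.24018967523456372 shift [-0.13   0.008]
1.2 turn z -0.28793615816213214 shift [-0.157  0.013]
1.25 turn z -0.3356826410897014 shift [-0.183  0.02 ]
1.3 turn z -0.38342912401726986 shift [-0.21   0.028]
1.35 turn z -0.4311756069448383 shift [-0.235  0.037]
1.4 turn z -0.47892208987240675 shift [-0.261  0.048]
1.45 turn z -0.5266685727999756 shift [-0.286  0.06 ]
1.5 turn z -0.5744150557275445 shift [-0.31   0.073]
1.55 turn z -0.6221615386551129 shift [-0.333  0.087]
1.6 turn z -0.6699080215826818 shift [-0.356  0.103]
```

Call:
{"op": "apply_moves", "data": {"motion": [0,0,-0.097,-0.048,0,0,0.44,0,0,-0.192,-0.103,0.004,0,0.44,0,0,-0.24,-0.13,0.008,0,0.44,0,0,-0.288,-0.157,0.013,0,0.44,0,0,-0.336,-0.183,0.02,0,0.44,0,0,-0.383,-0.21,0.028,0,0.44,0,0,-0.431,-0.235,0.037,0,0.44,0,0,-0.479,-0.261,0.048,0,0.44]}}

```text
time: 24.75
tcp_pos: [0.5515, -0.3275, 0.0623]
tool_rot: [0.841, 0.542, 0.001, 0.001]
force: [2.4, 0.2, -0.8]
opening: 0.0243
finger_force: 1.3
```

```bash
python3 -c "
from arc import *
plan(np.arange(1.4,1.86,.02).round(2))
"
```

```text
t 24.95 tcp fix mm [ -27.68 -111.     62.25] yaw err -0.5277 F fix [ 2.14 -0.2   0.  ] M fix [-0.072 -0.409 -0.005] sd [0.17 0.39 0.63]
tcp lever angle deg -119.78 turn 1.392 r 0.0558 tang err deg 179.55
1.4 turn z 0.00034780641712352624 shift [-0.001  0.009]
1.42 turn z -0.018750786753903934 shift [-0.011  0.013]
1.44 turn z -0.03784937992493139 shift [-0.021  0.018]
1.46 turn z -0.05694797309595885 shift [-0.03   0.023]
1.48 turn z -0.07604656626698632 shift [-0.04   0.028]
1.5 turn z -0.09514515943801377 shift [-0.05   0.034]
1.52 turn z -0.11424375260904122 shift [-0.059  0.039]
1.54 turn z -0.13334234578006868 shift [-0.068  0.045]
1.56 turn z -0.15244093895109614 shift [-0.078  0.051]
1.58 turn z -0.1715395321221236 shift [-0.087  0.057]
1.6 turn z -0.19063812529315108 shift [-0.096  0.064]
1.62 turn z -0.20973671846417852 shift [-0.105  0.07 ]
1.64 turn z -0.22883531163520557 shift [-0.113  0.077]
1.66 turn z -0.247933904806233 shift [-0.122  0.084]
1.68 turn z -0.2670324979772605 shift [-0.13   0.091]
1.7 turn z -0.28613109114828794 shift [-0.139  0.098]
1.72 turn z -0.3052296843193154 shift [-0.147  0.105]
1.74 turn z -0.3243282774903429 shift [-0.155  0.113]
1.76 turn z -0.34342687066137034 shift [-0.163  0.121]
1.78 turn z -0.36252546383239775 shift [-0.17   0.128]
1.8 turn z -0.3816240570034252 shift [-0.178  0.136]
1.82 turn z -0.4007226501744527 shift [-0.185  0.145]
1.84 turn z -0.4198212433454797 shift [-0.193  0.153]
1.86 turn z -0.4389198365165076 shift [-0.2    0.161]
```

Call:
{"op": "apply_moves", "data": {"motion": [0,0,-0.038,-0.021,0.018,0,0.44,0,0,-0.076,-0.04,0.028,0,0.44,0,0,-0.114,-0.059,0.039,0,0.44,0,0,-0.133,-0.068,0.045,0,0.44]}}

```text
time: 25.45
tcp_pos: [0.5439, -0.3237, 0.0623]
tool_rot: [0.876, 0.482, 0.0, 0.001]
force: [1.6, -2.2, -0.2]
opening: 0.0241
finger_force: 1.6
```

```bash
sed -i 's/^    for t in t2:/    a=th+p[2];f=np.array([-np.sin(a),np.cos(a)]);print("tangential N",(FF@f).round(2),"radial",(FF@np.array([np.cos(a),np.sin(a)])).round(2))\n    for t in t2:/; s/im,s=st(4)/im,s,FF=st(6)/' arc.py; sed -i 's/return im,s$/return im,s,a[3:5]/' st.py; python3 -c "
from arc import *
plan(np.arange(1.54,1.8,.02).round(2))
"
```

```text
t 25.75 tcp fix mm [ -34.66 -106.43   62.21] yaw err -0.6682 F fix [ 1.12 -3.92  0.61] M fix [-0.657 -0.174 -0.024] sd [0.4  0.43 0.58]
tcp lever angle deg -128.51 turn 1.545 r 0.0556 tang err deg 0.22999999999998977
tangential N 3.32 radial 2.37
1.54 turn z 0.0008030891682380878 shift [0.006 0.004]
1.56 turn z -0.01829550400278937 shift [-0.004  0.01 ]
1.58 turn z -0.03739409717381683 shift [-0.013  0.016]
1.6 turn z -0.05649269034484429 shift [-0.022  0.022]
1.62 turn z -0.07559128351587174 shift [-0.03   0.029]
1.64 turn z -0.09468987668689878 shift [-0.039  0.036]
1.66 turn z -0.11378846985792625 shift [-0.048  0.043]
1.68 turn z -0.1328870630289537 shift [-0.056  0.05 ]
1.7 turn z -0.15198565619998117 shift [-0.065  0.057]
1.72 turn z -0.17108424937100863 shift [-0.073  0.064]
1.74 turn z -0.19018284254203607 shift [-0.081  0.072]
1.76 turn z -0.20928143571306354 shift [-0.089  0.079]
1.78 turn z -0.228380028884091 shift [-0.096  0.087]
```

Call:
{"op": "apply_moves", "data": {"motion": [0,0,-0.018,-0.006,0.008,0,0.44,0,0,-0.037,-0.015,0.014,0,0.44,0,0,-0.056,-0.024,0.02,0,0.44]}}

```text
time: 26.12
tcp_pos: [0.5409, -0.3203, 0.0618]
tool_rot: [0.89, 0.456, 0.0, 0.0]
force: [1.7, -3.5, 1.6]
opening: 0.0238
finger_force: 1.6
```

```bash
python3 -c "
from arc import *
plan(np.arange(1.6,1.8,.02).round(2))
"
```

```text
t 26.425 tcp fix mm [ -37.23 -102.9    61.71] yaw err -0.7272 F fix [ 1.09 -3.2   1.27] M fix [-0.494 -0.181 -0.024] sd [0.41 0.56 0.31]
tcp lever angle deg -132.75 turn 1.619 r 0.0548 tang err deg 1.0900000000000034
tangential N 2.97 radial 1.61
1.6 turn z -0.00014712609647132138 shift [ 0.007 -0.007]
1.62 turn z -0.01924571926749878 shift [-0.001 -0.001]
1.64 turn z -0.03834431243852582 shift [-0.01   0.006]
1.66 turn z -0.05744290560955328 shift [-0.019  0.013]
1.68 turn z -0.07654149878058074 shift [-0.027  0.02 ]
1.7 turn z -0.09564009195160819 shift [-0.036  0.027]
1.72 turn z -0.11473868512263566 shift [-0.044  0.034]
1.74 turn z -0.13383727829366313 shift [-0.052  0.042]
1.76 turn z -0.15293587146469056 shift [-0.06   0.049]
1.78 turn z -0.17203446463571803 shift [-0.067  0.057]
```

Call:
{"op": "apply_moves", "data": {"motion": [0,0,-0.025,-0.008,0.007,0,0.44,0,0,-0.038,-0.012,0.01,0,0.44,0,0,-0.038,-0.012,0.01,0,0.44]}}

```text
time: 26.8
tcp_pos: [0.5396, -0.3191, 0.0616]
tool_rot: [0.899, 0.438, 0.0, -0.0]
force: [2.8, -2.3, 1.8]
opening: 0.024
finger_force: 1.3
```

```bash
python3 -c "
from arc import *
plan(np.arange(1.64,1.78,.02).round(2))
"
```

```text
t 27.1 tcp fix mm [ -38.26 -101.83   61.65] yaw err -0.7671 F fix [ 1.58 -1.99  1.18] M fix [-0.316 -0.276  0.002] sd [0.36 0.28 0.43]
tcp lever angle deg -134.29 turn 1.646 r 0.0548 tang err deg 0.3400000000000034
tangential N 2.52 radial 0.32
1.64 turn z -0.00027220965993061784 shift [ 0.001 -0.003]
1.66 turn z -0.019370802830958076 shift [-0.007  0.003]
1.68 turn z -0.03846939600198554 shift [-0.016  0.01 ]
1.7 turn z -0.05756798917301299 shift [-0.024  0.018]
1.72 turn z -0.07666658234404046 shift [-0.032  0.025]
1.74 turn z -0.09576517551506791 shift [-0.04   0.033]
1.76 turn z -0.11486376868609538 shift [-0.048  0.04 ]
1.78 turn z -0.13396236185712285 shift [-0.056  0.048]
```

Call:
{"op": "apply_moves", "data": {"motion": [0,0,-0.019,-0.009,0.006,0,0.44,0,0,-0.019,-0.009,0.006,0,0.44]}}

```text
time: 27.35
tcp_pos: [0.5387, -0.3185, 0.0617]
tool_rot: [0.903, 0.429, 0.0, -0.0]
force: [2.6, -0.3, 0.5]
opening: 0.0235
finger_force: 1.2
```

Call:
{"op": "apply_moves", "data": {"motion": [0,0,-0.019,-0.008,0.007,0,0.44,0,0,-0.019,-0.008,0.007,0,0.44]}}

```text
time: 27.6
tcp_pos: [0.5379, -0.3178, 0.0616]
tool_rot: [0.907, 0.42, -0.0, -0.0]
force: [2.2, -1.4, 0.6]
opening: 0.0239
finger_force: 1.1
```

```bash
python3 -c "
from arc import *
plan(np.arange(1.68,1.82,.02).round(2))
"
```

```text
t 27.9 tcp fix mm [ -39.88 -100.44   61.64] yaw err -0.8069 F fix [ 2.24 -0.43  0.89] M fix [-0.105 -0.364 -0.003] sd [0.39 0.64 0.3 ]
tcp lever angle deg -136.49 turn 1.684 r 0.055 tang err deg 0.2599999999999909
tangential N 1.85 radial -1.32
1.68 turn z -0.0004082860265200751 shift [ 0.002 -0.001]
1.7 turn z -0.019506879197547535 shift [-0.006  0.006]
1.72 turn z -0.03860547236857499 shift [-0.014  0.013]
1.74 turn z -0.05770406553960245 shift [-0.022  0.021]
1.76 turn z -0.07680265871062991 shift [-0.03   0.029]
1.78 turn z -0.09590125188165737 shift [-0.038  0.036]
1.8 turn z -0.11499984505268483 shift [-0.046  0.044]
1.82 turn z -0.13409843822371229 shift [-0.053  0.053]
```

Call:
{"op": "apply_moves", "data": {"motion": [0,0,-0.019,-0.006,0.007,0,0.44,0,0,-0.019,-0.006,0.007,0,0.44]}}

```text
time: 28.15
tcp_pos: [0.5373, -0.3174, 0.0616]
tool_rot: [0.912, 0.411, -0.0, -0.0]
force: [2.8, -1.0, 0.5]
opening: 0.024
finger_force: 1.1
```

Call:
{"op": "apply_moves", "data": {"motion": [0,0,-0.019,-0.008,0.008,0,0.44,0,0,-0.019,-0.008,0.008,0,0.44]}}

```text
time: 28.4
tcp_pos: [0.5364, -0.3165, 0.0616]
tool_rot: [0.916, 0.402, -0.0, -0.0]
force: [2.5, -0.4, -0.2]
opening: 0.0235
finger_force: 1.1
```

```bash
python3 -c "
from arc import *
plan(np.arange(1.72,1.86,.02).round(2))
"
```

```text
t 28.7 tcp fix mm [-41.24 -99.01  61.64] yaw err -0.8466 F fix [ 1.7  -0.99  0.19] M fix [-0.216 -0.29   0.038] sd [0.22 0.19 0.22]
tcp lever angle deg -138.55 turn 1.72 r 0.055 tang err deg 0.03999999999999204
tangential N 1.86 radial -0.62
1.72 turn z -0.0006740250521585567 shift [0. 0.]
1.74 turn z -0.019772618223186017 shift [-0.008  0.008]
1.76 turn z -0.03887121139421348 shift [-0.016  0.015]
1.78 turn z -0.05796980456524094 shift [-0.023  0.023]
1.8 turn z -0.07706839773626839 shift [-0.031  0.031]
1.82 turn z -0.09616699090729586 shift [-0.038  0.039]
1.84 turn z -0.11526558407832374 shift [-0.046  0.048]
1.86 turn z -0.13436417724935076 shift [-0.053  0.056]
```

Call:
{"op": "apply_moves", "data": {"motion": [0,0,-0.019,-0.008,0.008,0,0.44,0,0,-0.019,-0.008,0.008,0,0.44]}}

```text
time: 28.95
tcp_pos: [0.5357, -0.3158, 0.0617]
tool_rot: [0.92, 0.393, -0.0, 0.0]
force: [2.2, -1.5, -0.6]
opening: 0.0241
finger_force: 1.2
```

Call:
{"op": "apply_moves", "data": {"motion": [0,0,-0.019,-0.008,0.008,0,0.44,0,0,-0.019,-0.008,0.008,0,0.44]}}

```text
time: 29.2
tcp_pos: [0.5349, -0.3151, 0.0617]
tool_rot: [0.923, 0.384, -0.0, 0.0]
force: [2.6, -2.2, -0.8]
opening: 0.0236
finger_force: 1.4
```

```bash
python3 -c "
from arc import *
plan(np.arange(1.76,1.9,.02).round(2))
"
```

```text
t 29.5 tcp fix mm [-42.59 -97.41  61.69] yaw err -0.8864 F fix [ 1.3  -2.32 -0.76] M fix [-0.354 -0.251 -0.026] sd [0.28 0.47 0.76]
tcp lever angle deg -140.73 turn 1.758 r 0.055 tang err deg 179.94
tangential N 2.62 radial 0.46
1.76 turn z -0.0009203356079757363 shift [-0.001  0.001]
1.78 turn z -0.02001892877900277 shift [-0.009  0.009]
1.8 turn z -0.039117521950030654 shift [-0.016  0.017]
1.82 turn z -0.05821611512105769 shift [-0.023  0.025]
1.84 turn z -0.07731470829208473 shift [-0.031  0.033]
1.86 turn z -0.09641330146311261 shift [-0.038  0.041]
1.88 turn z -0.1155118946341405 shift [-0.045  0.05 ]
```

Call:
{"op": "apply_moves", "data": {"motion": [0,0,-0.019,-0.008,0.008,0,0.44,0,0,-0.019,-0.008,0.008,0,0.44]}}

```text
time: 29.75
tcp_pos: [0.5342, -0.3143, 0.0617]
tool_rot: [0.927, 0.375, 0.0, 0.0]
force: [2.9, -3.5, -0.6]
opening: 0.0242
finger_force: 1.8
```

```bash
python3 -c "
from arc import *
plan([])
"
```

```text
t 30.05 tcp fix mm [-43.17 -96.66  61.73] yaw err -0.9063 F fix [ 1.46 -3.35 -1.58] M fix [-0.513 -0.27  -0.01 ] sd [0.67 0.55 0.84]
tcp lever angle deg -141.72 turn 1.775 r 0.055 tang err deg 179.79
tangential N 3.53 radial 0.93
```

Call:
{"op": "apply_moves", "data": {"motion": [0,0,-0.015,-0.006,0.006,0,0.44,0,0,-0.015,-0.006,0.006,0,0.44]}}

```text
time: 30.3
tcp_pos: [0.5336, -0.3137, 0.0617]
tool_rot: [0.93, 0.367, -0.0, 0.0]
force: [1.5, -4.4, -1.2]
opening: 0.0243
finger_force: 2.0
```

```bash
python3 -c "
from arc import *
plan([])
"
```

```text
t 30.6 tcp fix mm [-43.73 -95.95  61.74] yaw err -0.9221 F fix [ 1.69 -3.91 -1.67] M fix [-0.622 -0.282 -0.008] sd [0.33 0.52 0.47]
tcp lever angle deg -142.68 turn 1.792 r 0.055 tang err deg 179.85
tangential N 4.13 radial 1.03
```

Call:
{"op": "apply_moves", "data": {"motion": [0,0,-0.01,-0.004,0.005,0,0.44,0,0,-0.01,-0.004,0.005,0,0.44]}}

```text
time: 30.85
tcp_pos: [0.5332, -0.3132, 0.0617]
tool_rot: [0.932, 0.363, -0.0, 0.0]
force: [1.3, -3.8, -2.0]
opening: 0.0239
finger_force: 2.3
```

```bash
python3 -c "
from arc import *
plan([])
"
```

```text
t 31.15 tcp fix mm [-44.1  -95.48  61.75] yaw err -0.9325 F fix [ 1.48 -4.31 -1.7 ] M fix [-0.76  -0.223 -0.029] sd [0.42 0.66 0.3 ]
tcp lever angle deg -143.3 turn 1.803 r 0.055 tang err deg 179.87
tangential N 4.34 radial 1.39
```

Call:
{"op": "apply_moves", "data": {"motion": [0,0,-0.01,-0.004,0.005,0,0.44,0,0,-0.01,-0.004,0.005,0,0.44]}}

```text
time: 31.4
tcp_pos: [0.5328, -0.3128, 0.0618]
tool_rot: [0.934, 0.358, -0.0, 0.0]
force: [2.5, -4.3, -2.9]
opening: 0.0238
finger_force: 2.5
```

```bash
python3 -c "
from arc import *
plan([])
"
```

```text
t 31.7 tcp fix mm [-44.44 -95.02  61.75] yaw err -0.9429 F fix [ 1.37 -5.   -1.85] M fix [-0.814 -0.218 -0.024] sd [0.61 0.42 0.45]
tcp lever angle deg -143.88 turn 1.813 r 0.055 tang err deg 179.85
tangential N 4.84 radial 1.84
```

It has gripped at about 4.8 N tangential, roughly 2 N above friction. I'll back off, open and lift clear.

Call:
{"op": "apply_moves", "data": {"motion": [0,0,0,0.014,-0.016,0,0.44,0,0,0,0.018,-0.021,0,0.3,0,0,0,0.018,-0.021,0,0.1,0,0,0,0.018,-0.021,0,0.1,0,0,0,0.018,-0.021,0.3,0.1,0,0,0,0.018,-0.021,0.8,0.1,0,0,0,0.018,-0.021,1,0.1,0,0,0,0.018,-0.021,1,0.1]}}

```text
time: 32.7
tcp_pos: [0.5357, -0.3153, 0.1636]
tool_rot: [0.934, 0.358, 0.001, 0.002]
force: [0.0, 0.4, -0.7]
opening: 0.0387
finger_force: 0.0
```

Call:
{"op": "apply_moves", "data": {"motion": [0,0,0,-0.3,-0.3,0.4,0,0,0,0,-0.6,-0.6,0.7,0,0,0,0,-0.6,-0.6,0.7,0,0,0,0,-0.6,-0.6,0.7,0]}}

```text
time: 33.2
tcp_pos: [0.4737, -0.3736, 0.2293]
tool_rot: [0.934, 0.357, -0.001, -0.002]
force: [-0.5, -0.1, -0.0]
opening: 0.0426
finger_force: 0.0
```

Run:
```python
from st import *
im,s,_=st(2)
W={}
cv2.imwrite('pics/w9.png',im[:,:,::-1])
for P in((0,.0815,.036),(.045,.0815,.036),(-.045,.0815,.036),(.045,-.0385,.036),(-.045,-.0385,.036)):print(P,w2p(F(p,P),"wrist",s).round(1))
for q in("cam_knob","bracket","bracket_lug"):
  for d in spot_point(q,"wrist")[:1]:print(q,(R.from_euler("z",-p[2]).as_matrix()@(np.array(d["position"])-[p[0],p[1],0])*1000).round(1),d["confidence"])
```

```text
t 33.3 tcp fix mm [-109.24 -148.8   229.02] yaw err -0.9422 F fix [ 0.84 -0.08  0.14] M fix [0.019 0.051 0.012] sd [0.44 0.44 0.8 ]
(0, 0.0815, 0.036) [[167.6 -69.3]]
(0.045, 0.0815, 0.036) [[ 196.1 -128.5]]
(-0.045, 0.0815, 0.036) [[141.1 -14.9]]
(0.045, -0.0385, 0.036) [[324.9 -17.8]]
(-0.045, -0.0385, 0.036) [[264.5  79.8]]
cam_knob [-44.4 -94.   60.6] 0.58
bracket [-224.1  136.1    0.7] 0.79
```

View pics/w9.png

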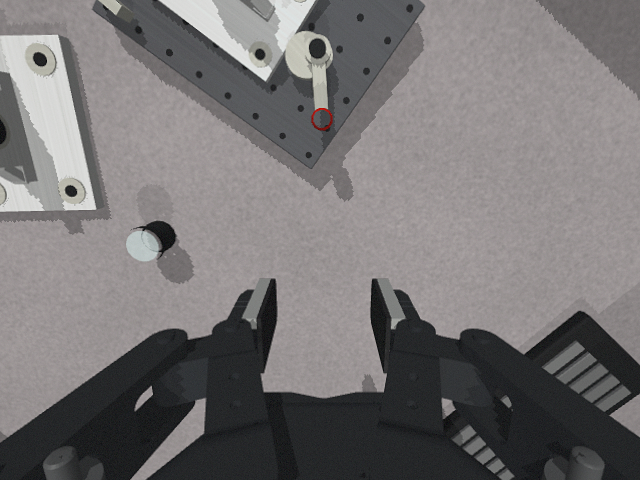

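The bracket corner (267,82) is where home predicts it, the cam disc (305,55) is against its end, the lever has stayed put, and the robot is clear.

```bash
python3 -c "
from cell import *
print(sign_off())"
```

```text
the job is handed in; nothing more can be done
None
```

The bracket lies home against both dowels and the end stop, the cam is closed snugly on it, nothing else on the bench was handled, and I handed the job in at about 33 s; the hand-in gave no verdict.

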